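Hold the long crate handle against the sprung fence

ROBOT

A 6-joint arm with a two-finger parallel gripper is mounted at the origin on the work surface; the furniture and walls round the work are solid. World frame = base frame: x ahead of the robot, y to its left, z up, the work surface at z = 0. Lengths are in m, angles in degrees, forces in N, time in s.
With the tool pointing down it reaches from about 0.4 to 0.825 m from the base axis. Payload 7 kg.
Tool frame: the origin (TCP) lies at the very end of the fingers, on their centre line; the grasp point (between the pads) lies bot.pinch_z behind it (bot.pinch_z is the distance from the TCP to the grasp point, in m); z points along the fingers, y is the direction in which the jaws open and shut (so a half turn about z gives the same grasp; the last joint's range is limited). The gripper opens to 88 mm and grips with 3 to 60 N. Pads are 19 mm wide; open, the fingers measure 130 mm over their backs; the gripper's body (78 mm by 193 mm) begins 47 mm behind the grasp point.
Start: joints at [83.085, 20.546, 0.682, 0, -70.136, -16.507], TCP at [0.268, 0.619, 0.227] pointing down, gripper open.
Joint ranges: [-176.03, 176.03], [-82.01, 121.73], [-58.28, 71.71], [-173.87, 95.51], [-174.79, -0.11], [-173.66, 173.66]. Speed limits (degrees/s): [136.94, 136.94, 172.46, 180, 180, 180].

INTERFACE

Orientations are given as [roll, pitch, yaw] about the fixed x, y, z axes, in that order (R = Rz(yaw) Ry(pitch) Rx(roll)).
In Python, from rig import bot, kinematics, eyes, ticket gives the robot as it stands. The module is installed in compiled form; this text tells all that it offers. Calls block until the motion is done:
- bot.move_ptp(position, orientation): joint-space move of the TCP to a pose.
- bot.move_straight(position, frame=None, v=0.15, max_force=None): straight line of the TCP; frame=None keeps the orientation; v is the mean speed in m/s. With max_force (N) it stops when the force on the tool has changed by that much, and returns True; else False.
- bot.move_j(angles): joint-space move.
- bot.grip(opening, effort=None): finger opening in m; effort is the grip in N (None keeps the last); returns when the fingers have stopped.
- bot.wait(seconds).
- kinematics.ik(position, orientation): joint angles nearest the present ones, or None.
- eyes.snapshot(name): name is "scene" or "top" or "wrist"; returns (picture, depth): 400x640x3 uint8, red, green, blue; 400x640 float32, m along the optical axis (not along the pixel's ray), 0 where there is no reading.
- eyes.camera_model(name): a dict with "intrinsics" (3x3 intrinsics, pixels), "xyz" and "orientation" of the camera in the world. Camera axes: x right, y down, z forward; pixel columns grow to the right and rows downward; lengths in m; the calibration is good to about 2 mm. The wrist camera is an equidistant fisheye: a pixel r from the principal point sees the ray r / f radians off the axis. A picture is of the moment at which its call begins: read the wrist's pose just before it. camera_model takes no time and is no camera call; for the wrist camera it gives the pose at the moment of the call.
A pose or a line that the arm cannot do raises bot.PlanningError and nothing moves.
- ticket.hand_in(): hands the job in, once; it reports no verdict.
Trained networks look in the newest picture that a camera, given by its name, has taken for a name from the list of things; names that differ only in an ending like _2 or _b are one class to them, and where a whole thing is asked for, a point or a joint stands for the part that bears it (a point fixed in the world has none). Each returns a list of dicts, best first, with "score" (0 to 1); they miss things now and then, are a little off and sometimes report something else, mostly with a low value. They report only what shows in the picture. A call takes as long as a camera call. They do not tell look-alikes from the thing itself.
- eyes.recognise(camera, query): "xyz" ([x, y, z] in m, in the coordinates of the camera as it stood for that picture, good to about 4 mm: the middle of the surface that is visible of it).
- eyes.silhouettes(camera, query): "region" (400x640 bool, what is visible of it).
Readings, each from a call of its own:
- bot.get_clock(): time.
- bot.get_joint_positions(): joint angles.
- bot.get_dq(): joint speeds.
- bot.get_joint_torque(): joint torques, N m.
- bot.get_tool_pos(): TCP position.
- bot.get_tool_rot(): TCP orientation.
- bot.get_wrist_force(): force on the tool from outside, world axes, zero at the start.
- bot.get_torque(): the same for the moment, N m.
- bot.get_finger_gap(): finger opening in m.
Only numpy, scipy, OpenCV 4.12 (cv2) and the standard library are available. Lean on these libraries where they do the work, as an engineer would, in place of code of your own. Each camera call takes 0.05 s, during which the arm holds its last target. There are 200 camera calls.

TASK

Two wooden crate handles lie on the table: first put the short one, standing flat on its foot, into the empty plywood tray and let it go. Then set the long one flat on the jig's bed, centred along the spring-backed fence, and press its foot squarely against the fence until the fence's pointers stand between the two dark marks, never pushing the fence much past the second mark; keep it steadily pressed there and finish while still holding it, so that I can screw it down. Leave the clay pot, the tape roll and the glue bottle where they are.

Things in the scene. Friction and masses are not known exactly. Their poses are not given: they have to be found in the camera images.
- long_handle: Long crate handle, loose, pale wood, about 0.14 kg: flat foot 72 (x) x 120 (y) x 14 mm with an upright rib on its middle, 18 (x) x 50 (y) mm, up to 48 mm above the underside. Origin: centre of the underside; z up; y along foot and rib. Same either way round. Grip across the 18 mm rib, fingertips just above the foot; 27 mm of foot lie free each side.
- short_handle: The short crate handle, loose, the same but with a foot only 80 mm long (72 x 80 x 14 mm), about 0.10 kg, same rib 18 x 50 mm up to 48 mm. Origin: centre of the underside, z up, y along the rib. The two handles swap places from start to start.
- jig: Screwing jig, fixed: plywood bed 190 (x) x 180 (y) mm, top 12 mm above the table. Origin: centre of its underside, z up; +x, the pressing direction, points away from the robot within 0.25 rad. In its frame: fence front face at rest at x = 30 mm, back block x = 73 to 93, up to z = 46; side rails at y = +-80 (16 wide, x = 19 to 93, up to z = 36) bear the dark marks. Bed open from x = -95 to 30.
- fence: The jig's fence: brown wooden board 12 (x) x 136 (y) x 32 mm (z), 14 to 46 mm above the table, square to the jig's x, with a dark steel pointer out over each side rail, in line with its middle. Origin: centre of its underside, axes as the jig's. Slides only along the jig's x, on a spring, and springs back when let go.
- fence_face (a point): The middle of the fence's front face (toward the jig's -x), 16 mm above the board's underside and 30 mm above the table; moves with the fence. Axes as the jig's.
- fence_slide (a joint): How far the fence is pushed back along the jig's +x, in m: 0 at rest, 0.026 at the end of travel. A plain spring of 600 N/m with no preload (about 7 N at 0.012) and a little damping. The pointers are at the first mark at 0.008 and at the second mark at 0.016.
- tray: The open plywood tray, fixed to the table, 150 x 150 x 36 mm outside, walls and floor 6 mm, so 138 x 138 mm inside, empty. Origin: centre of its underside; z up; turned by up to 0.3 rad. Tray and jig stand to the left and right of the handles; which is on which side changes.
- clay_pot: Bystander: small terracotta plant pot, 64 mm across, 50 mm high, loose; origin at the centre of its underside.
- tape_roll: Bystander: roll of green stem tape lying flat, 58 mm across, 13 mm high, loose; origin at the centre of its underside.
- glue: Bystander: small brown dropper bottle of glue with a black top, 33 mm across, 102 mm high, loose; origin at the centre of its underside.
There are look-alikes about, which are no part of the job. Leave any purple look-alike of the long_handle alone. What is shaped like the short_handle but yellow is not meant.

How it is judged:
By the outcome, as a careful person would: the job done as asked, in the order asked, and still so for the second after the job is handed in, while the arm keeps its last pose, push and grip.
It also fails if it takes over 64 s, if anything falls off the work surface, if the arm or the gripper's body presses on something with over 40 N, if the wrist force passes 120 N, or if a joint passes its speed limit or range.

## Working session

There is one attempt and no reset: what is moved stays moved. The work goes in short steps, each a Python script; the robot and the scene stay as the last script left them, time stands still between calls to the robot, and variables do not carry over. Pictures are saved under pics/ and viewed, about 8 in all and at most 12, crops included, and the job is handed in when it is done.

```bash
mkdir -p pics
cat > h.py <<'E'
import numpy as np, cv2
from scipy.spatial.transform import Rotation as R
from rig import bot, kinematics, eyes, ticket
def Rm(o): 
    return R.from_euler('xyz',o,degrees=True).as_matrix()
def cloud(cam,depth):
    m=eyes.camera_model(cam);K=np.array(m['intrinsics'])
    v,u=np.indices(depth.shape)
    p=np.stack([(u-K[0,2])/K[0,0]*depth,(v-K[1,2])/K[1,1]*depth,depth],-1)
    return p@Rm(m['orientation']).T+np.array(m['xyz'])
def save(n,pic): cv2.imwrite(f'pics/{n}.png',pic[:,:,::-1])
E
python3 - <<'E'
from h import *
for c in ['top','scene']:
    p,d=eyes.snapshot(c); save(c+'1',p); np.save(c+'_p.npy',p); W=cloud(c,d); np.save(c+'_W.npy',W); np.save(c+'_d.npy',d)
    m=eyes.camera_model(c); print(c,m)
    for q in ['long_handle','short_handle','jig','fence','tray','clay_pot','tape_roll','glue']:
        S=eyes.silhouettes(c,q)
        for s in S[:4]:
            r=s['region']; ok=r&(d>0)
            if ok.sum()<5: continue
            v,u=np.nonzero(ok)
            w=W[ok]; print(c,q,round(s['score'],2),'px',int(u.mean()),int(v.mean()),ok.sum(),'W',np.median(w,0).round(3),'zmax',np.percentile(w[:,2],98).round(3),'rgb',p[ok].mean(0).astype(int))
print(bot.get_clock(),bot.pinch_z,bot.get_tool_rot(),bot.get_finger_gap())
E
```

```text
top {'intrinsics': array([[410.19901801,   0.        , 318.77245107],
       [  0.        , 410.19901801, 206.39355862],
       [  0.        ,   0.        ,   1.        ]]), 'xyz': array([0.36114987, 0.01688827, 1.20119633]), 'orientation': array([-171.94232101,    0.82755679,  -89.23260309])}
top long_handle 0.95 px 412 262 1098 W [ 0.369 -0.231  0.015] zmax 0.05 rgb [125  79 133]
top long_handle 0.73 px 342 171 1001 W [ 0.63  -0.031  0.015] zmax 0.05 rgb [147 128  92]
top short_handle 0.86 px 213 297 703 W [0.266 0.331 0.015] zmax 0.051 rgb [186 176  55]
top short_handle 0.73 px 340 239 731 W [ 0.432 -0.026  0.015] zmax 0.051 rgb [156 136  99]
top jig 0.73 px 247 186 4111 W [0.585 0.246 0.014] zmax 0.049 rgb [145 128  94]
top fence 0.54 px 247 173 340 W [0.618 0.241 0.045] zmax 0.051 rgb [114  88  62]
top tray 0.62 px 409 194 2782 W [ 0.568 -0.231  0.008] zmax 0.038 rgb [147 133  98]
top tray 0.48 px 342 171 949 W [ 0.632 -0.034  0.015] zmax 0.05 rgb [148 128  92]
top clay_pot 0.71 px 318 120 387 W [0.788 0.039 0.03 ] zmax 0.055 rgb [129  81  55]
top tape_roll 0.78 px 291 127 236 W
[... 1101 characters left out ...]
ax 0.048 rgb [118  82  49]
scene fence 0.6 px 392 210 340 W [0.626 0.243 0.034] zmax 0.048 rgb [115  78  47]
scene tray 0.7 px 244 216 2133 W [ 0.564 -0.23   0.005] zmax 0.036 rgb [171 150 102]
scene clay_pot 0.89 px 336 257 382 W [0.769 0.039 0.031] zmax 0.051 rgb [139  77  44]
scene clay_pot 0.22 px 390 208 2575 W [0.62  0.244 0.012] zmax 0.046 rgb [165 137  90]
scene tape_roll 0.77 px 363 257 230 W [0.776 0.122 0.01 ] zmax 0.016 rgb [ 72 129  70]
scene tape_roll 0.7 px 289 258 259 W [ 0.776 -0.101  0.046] zmax 0.096 rgb [91 76 58]
scene glue 0.8 px 289 258 224 W [ 0.778 -0.102  0.052] zmax 0.096 rgb [79 61 46]
0.9 0.0188 [-1.79995373e+02  2.08037566e-03 -2.34213556e+01] 0.0877187621486889
```

Run:
```python
from h import *
p=np.load('top_p.npy'); save('top_crop',cv2.resize(p[90:320,190:470],None,fx=2.8,fy=2.5))
def rect(w):
    (c,s,a)=cv2.minAreaRect((w[:,:2]*1000).astype(np.float32)); return np.round(c,1),np.round(s,1),round(a,1),len(w)
for c in ['top','scene']:
    W=np.load(c+'_W.npy'); eyes.snapshot(c); d=np.load(c+'_d.npy'); dz=0.002 if c=='top' else 0
    for q,bands in [('long_handle',[(.006,.06),(.04,.06)]),('short_handle',[(.006,.06),(.04,.06)]),('tray',[(.03,.05)]),('jig',[(.006,.06),(.006,.02)]),('fence',[(.04,.06)])]:
        for s in eyes.silhouettes(c,q)[:2]:
            if s['score']<.5: continue
            r=s['region']&(d>0); w=W[r]
            for lo,hi in bands:
                k=w[(w[:,2]-dz>lo)&(w[:,2]-dz<hi)]
                if len(k)>8: print(c,q,lo,rect(k), 'z',np.median(k[:,2]).round(4))
```

```text
top long_handle 0.006 (array([635.1, -32.9]), array([ 72.4, 119.6]), 5.3, 959) z 0.015
top long_handle 0.04 (array([634.9, -32.7]), array([18.5, 47.8]), 5.4, 109) z 0.0487
top long_handle 0.006 (array([ 369.1, -232.3]), array([ 71.6, 118.8]), 2.8, 1004) z 0.0149
top long_handle 0.04 (array([ 368.5, -232.5]), array([16.6, 47.8]), 0.8, 116) z 0.0483
top short_handle 0.006 (array([433.3, -26.4]), array([72.1, 79.8]), 26.5, 681) z 0.0152
top short_handle 0.04 (array([432.9, -25.7]), array([17.8, 49. ]), 27.0, 115) z 0.0485
top short_handle 0.006 (array([264.5, 334. ]), array([72. , 81.6]), 26.1, 724) z 0.0152
top short_handle 0.04 (array([264.4, 334. ]), array([17.4, 48.9]), 26.3, 116) z 0.0479
top tray 0.03 (array([ 566.6, -227.8]), array([150.2, 150.2]), 76.5, 405) z 0.0359
top jig 0.006 (array([582.9, 248. ]), array([187.8, 181.1]), 0.5, 3974) z 0.0141
top jig 0.006 (array([582.5, 248.1]), array([186.7, 181.3]), 0.6, 2878) z 0.0129
scene long_handle 0.006 (array([ 373.7, -233.3]), array([ 79.9, 118.8]), 2.8, 516) z 0.0122
scene long_handle 0.04 (array([ 373.5, -233.9]), array([22.3, 47.9]), 7.5, 52) z 0.0444
scene long_handle 0.006 (array([637.6, -34. ]), array([ 78.1, 119.9]), 4.5, 678) z 0.0127
scene long_handle 0.04 (array([638.7, -33.7]), array([20.5, 50.2]), 8.7, 77) z 0.0448
scene short_handle 0.006 (array([438.3, -26.2]), array([74.9, 81.2]), 26.2, 351) z 0.0136
scene short_handle 0.04 (array([436.8, -27.8]), array([21.3, 48.1]), 26.8, 55) z 0.0444
scene short_handle 0.006 (array([268.3, 332.1]), array([76.7, 84.1]), 27.3, 295) z 0.0143
scene short_handle 0.04 (array([269.1, 335.1]), array([24.2, 54.2]), 33.9, 45) z 0.0447
scene jig 0.006 (array([587.9, 245.7]), array([181. , 196.8]), 89.4, 2221) z 0.0144
scene jig 0.006 (array([587.9, 245.6]), array([181.1, 196.6]), 89.2, 1261) z 0.0101
scene fence 0.04 (array([623.3, 242.7]), array([ 18.4, 136.3]), 0.9, 126) z 0.0434
```

View pics/top_crop.png

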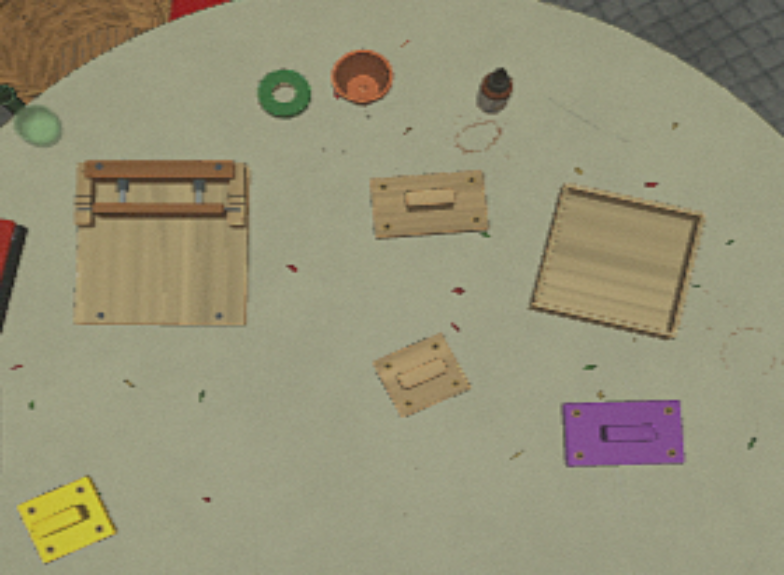

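View pics/scene1.png

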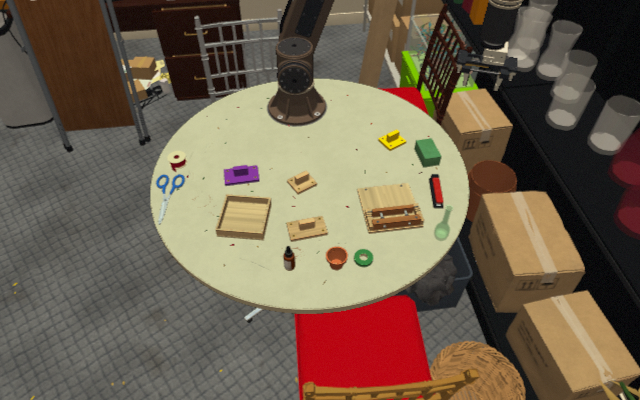

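```bash
cat >> h.py <<'E'
def look(name=None):
    m=eyes.camera_model('wrist'); p,d=eyes.snapshot('wrist'); K=np.array(m['intrinsics'])
    v,u=np.indices(d.shape); x=(u-K[0,2])/K[0,0]; y=(v-K[1,2])/K[1,1]; r=np.hypot(x,y)+1e-9
    t=np.tan(np.minimum(r,1.4))/r
    P=np.stack([x*t*d,y*t*d,d],-1)@Rm(m['orientation']).T+np.array(m['xyz'])
    if name: save(name,p)
    return p,d,P
def rect(w):
    (c,s,a)=cv2.minAreaRect((w[:,:2]*1000).astype(np.float32)); return np.round(c,1),np.round(s,1),round(a,1),len(w)
def near(d,P,c,rad,lo,hi):
    return P[(d>0)&(np.hypot(P[...,0]-c[0],P[...,1]-c[1])<rad)&(P[...,2]>lo)&(P[...,2]<hi)]
def down(yaw): return [180,0,yaw]
E
python3 - <<'E'
from h import *
try:
    bot.move_ptp([.434,-.026,.2],down(-63))
except bot.PlanningError as e: print('plan',e)
p,d,P=look('w1')
print(rect(near(d,P,(.434,-.026),.062,.008,.06)),rect(near(d,P,(.434,-.026),.05,.035,.06)))
k=near(d,P,(.434,-.026),.05,.035,.06);print('rib z',np.median(k[:,2]),'table',np.median(P[(d>0)&(np.hypot(P[...,0]-.434,P[...,1]+.026)<.15)][:,2]))
print(bot.get_clock(),bot.get_joint_positions(),bot.get_tool_pos())
for yaw in(-103.5,-13.5): print(yaw,kinematics.ik([.567,-.228,.2],down(yaw)))
for yaw in(-84.6,): print(yaw,kinematics.ik([.636,-.033,.2],down(yaw)))
for yaw in(-89.5,): print(yaw,kinematics.ik([.55,.247,.1],down(yaw)))
E
```

```text
(array([430.7, -28.3]), array([71.5, 80.2]), 26.0, 4214) (array([430.7, -27.8]), array([17.8, 50.2]), 25.5, 795)
rib z 0.0474015501744095 table 0.2831999906210678
3.925 [ 2.28092152e+01 -1.55932255e+00 -3.01934324e+01  2.18809700e-03
 -6.13688567e+01  4.24857668e+00] [ 0.43433491 -0.02542494  0.19997882]
-103.5 [ -3.61460183  15.6277679   -9.94539857   0.         -64.42683353
  -9.88539817]
-13.5 [-3.61460183e+00  1.56277679e+01 -9.94539857e+00  2.54444375e-14
 -6.44268335e+01  8.01146018e+01]
-84.6 [ 14.55749029  17.98493885  -6.61175455   0.         -65.40330659
  -9.15749029]
-89.5 [ 42.73368542  20.0811518  -17.97618231   0.         -51.94266589
 -42.23368542]
```

View pics/w1.png

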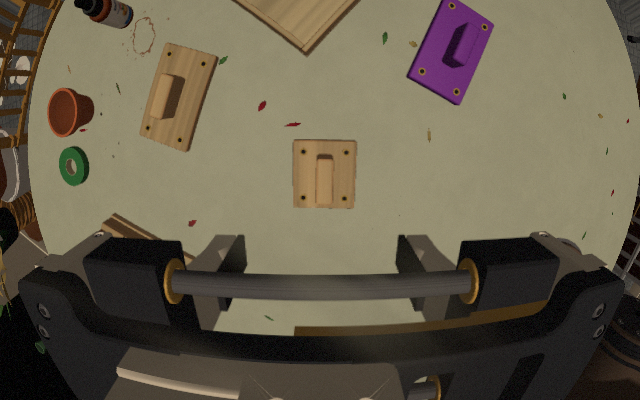

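Run:
```python
from h import *
bot.grip(.06,25)
bot.move_ptp([.4315,-.0278,.09],down(-64.2))
print(bot.move_straight([.4315,-.0278,.018],v=.06,max_force=6),bot.get_tool_pos())
bot.grip(0,25); print('gap',bot.get_finger_gap())
bot.move_straight([.4315,-.0278,.12],v=.12)
print('gap',bot.get_finger_gap(),bot.get_wrist_force())
bot.move_ptp([.54,-.20,.17],down(-103.5))
p,d,P=look('w2')
k=near(d,P,(.567,-.228),.125,.03,.042); print('tray rim',rect(k),bot.get_clock(),bot.get_tool_pos())
k=near(d,P,(.567,-.228),.125,.002,.012); print('floor',rect(k))
```

```text
False [ 0.43177266 -0.02770323  0.01832657]
gap 0.01819892622553645
gap 0.017769512483292206 [-0.11131696  0.53972224 -1.081177  ]
tray rim (array([ 564.3, -230.1]), array([149.5, 151.3]), 76.4, 2684) 9.1417 [ 0.53936353 -0.19972761  0.16906093]
floor (array([ 573.5, -266.6]), array([237.1, 170.9]), 10.1, 12045)
```

View pics/w2.png

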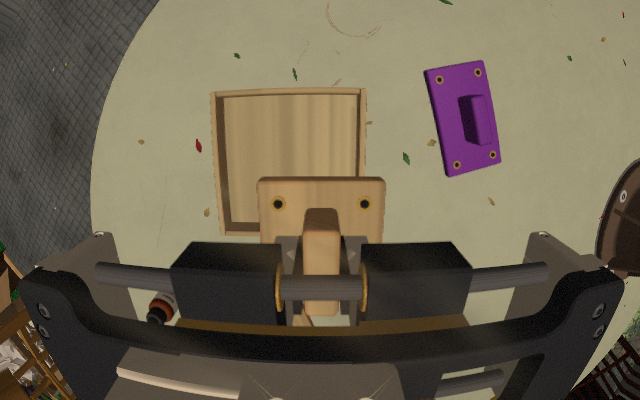

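Run:
```python
from h import *
bot.move_ptp([.565,-.2295,.1],down(-103.6))
print(bot.move_straight([.565,-.2295,.0235],v=.05,max_force=3),bot.get_tool_pos())
bot.grip(.05); bot.wait(.2)
bot.move_straight([.565,-.2295,.15],v=.15)
p,d,P=look()
k=near(d,P,(.565,-.2295),.06,.012,.06); print('placed',rect(k),'foot z',np.median(k[:,2]))
bot.move_ptp([.61,-.03,.2],down(-84.8))
p,d,P=look('w3')
c=(.635,-.033)
a=near(d,P,c,.075,.008,.06);b=near(d,P,c,.04,.035,.06)
print(rect(a),rect(b),np.median(b[:,2]))
k=near(d,P,(.565,-.2295),.06,.016,.06); print('placed',rect(k),'foot z',np.median(k[:,2]),bot.get_clock())
```

```text
True [ 0.56489095 -0.22949804  0.02407208]
placed (array([ 563.6, -230.3]), array([80. , 72.9]), 76.3, 5851) foot z 0.019871566707905297
(array([633.4, -35.1]), array([ 72.5, 119.6]), 5.3, 6343) (array([632.7, -35.6]), array([17.9, 49.4]), 5.6, 833) 0.04729323017612652
placed (array([ 565.6, -220.5]), array([63.2, 73. ]), 77.6, 2628) foot z 0.0200657161265817 13.925
```

View pics/w3.png

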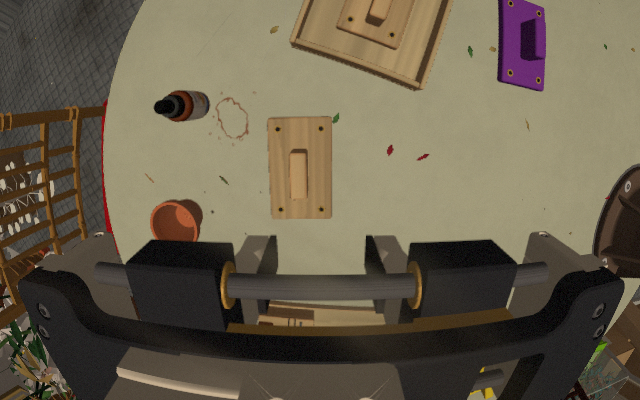

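Run:
```python
from h import *
bot.move_ptp([.634,-.0345,.09],down(-84.6))
print(bot.move_straight([.634,-.0345,.018],v=.06,max_force=6),bot.get_tool_pos())
bot.grip(0,45); print('gap',bot.get_finger_gap())
bot.move_straight([.634,-.0345,.15],v=.15)
bot.move_ptp([.55,.36,.24],down(-89.5)); bot.wait(.3)
t=np.array(bot.get_tool_pos())
p,d,P=look('w4')
print('gap',bot.get_finger_gap(),bot.get_clock(),t,bot.get_wrist_force())
np.save('w4P.npy',P);np.save('w4d.npy',d)
print('bed',rect(near(d,P,(.583,.248),.145,.007,.02)))
print('all',rect(near(d,P,(.583,.248),.145,.007,.06)))
k=near(d,P,(.583,.248),.145,.041,.06); print('tops',len(k),np.percentile(k[:,:2],[1,50,99],axis=0))
for nm,lo,hi in[('fence',.60,.64),('block',.645,.70)]:
    f=k[(k[:,0]>lo)&(k[:,0]<hi)]; print(nm,rect(f),np.median(f[:,2]))
h=near(d,P,t[:2],.08,t[2]-.03,t[2]+.002); print('held foot',rect(h), h[:,2].mean()-t[2]) if len(h)>5 else 0
```

```text
False [ 0.63431446 -0.03444911  0.01844775]
gap 0.01780508404707796
gap 0.017987211459147195 19.3333 [0.55037124 0.35930816 0.23989794] [-0.2616888  -0.81695958 -0.90836369]
bed (array([570.7, 240.5]), array([169.3, 168.2]), 0.5, 15126)
all (array([581.1, 244.9]), array([191.6, 177.1]), 1.1, 21064)
tops 3378 [[0.6109999  0.1714904 ]
 [0.65725485 0.24725333]
 [0.67336257 0.32173534]]
fence (array([617. , 244.5]), array([ 13.4, 147.4]), 0.4, 1225) 0.04556197951845625
block (array([663.9, 247.2]), array([ 21.4, 156.3]), 0.2, 2153) 0.04567610306698394
held foot (array([549.3, 359.1]), array([ 72.5, 120.8]), 0.4, 11981) -0.004515626144201451
```

View pics/w4.png

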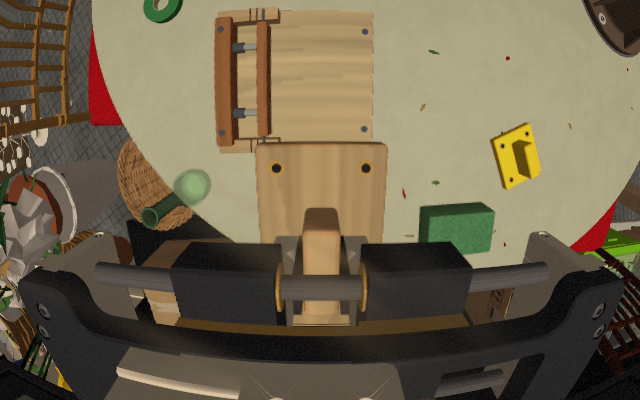

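Run:
```python
from h import *
P=np.load('w4P.npy');d=np.load('w4d.npy')
k=near(d,P,(.583,.248),.16,.007,.06)
for lo,hi in[(.50,.53),(.53,.56),(.56,.59)]:
    b=k[(k[:,0]>lo)&(k[:,0]<hi)]; print('bed ymin',np.percentile(b[:,1],[0,.5]),'ymax',b[:,1].max())
for lo,hi in [(.17,.2),(.22,.25),(.27,.3)]:
    b=k[(k[:,1]>lo)&(k[:,1]<hi)]; f=b[(b[:,2]>.041)&(b[:,0]<.64)]; print('bed xmin',np.percentile(b[:,0],[0,.5]),'fence x',f[:,0].min(),f[:,0].max(),np.median(f[:,0]))
f=k[(k[:,2]>.043)&(k[:,0]<.64)]
print('fence y',f[:,1].min(),f[:,1].max()); h,e=np.histogram(f[:,1],bins=np.arange(.16,.34,.004)); print(dict(zip(e.round(3),h)))
b=k[(k[:,2]>.043)&(k[:,0]>.64)]; print('block y',b[:,1].min(),b[:,1].max())
# inner faces of rails
r=k[(k[:,2]>.03)&(k[:,2]<.039)]; print('rail y hist',np.histogram(r[:,1],bins=np.arange(.15,.35,.008)))
```

```text
bed ymin [0.15619762 0.15759251] ymax 0.32407765771710856
bed ymin [0.15636334 0.15683697] ymax 0.32340361378974225
bed ymin [0.15643611 0.15779529] ymax 0.3244738125021712
bed xmin [0.48659417 0.48726911] fence x 0.6105826061680955 0.6240074343639368 0.6164966243985066
bed xmin [0.48652176 0.48773405] fence x 0.6103237960593143 0.6236340253488898 0.6162163866242555
bed xmin [0.48578693 0.48729499] fence x 0.6105620827931253 0.6228415482347467 0.6163582823773834
fence y 0.1792956115876373 0.3131543992869143
{np.float64(0.16): np.int64(0), np.float64(0.164): np.int64(0), np.float64(0.168): np.int64(0), np.float64(0.172): np.int64(0), np.float64(0.176): np.int64(5), np.float64(0.18): np.int64(34), np.float64(0.184): np.int64(32), np.float64(0.188): np.int64(33), np.float64(0.192): np.int64(33), np.float64(0.196): np.int64(38), np.float64(0.2): np.int64(32), np.float64(0.204): np.int64(35), np.float64(0.208): np.int64(36), np.float64(0.212): np.int64(35), np.float64(0.216): np.int64(34), np.float64(0.22): np.int64(39), np.float64(0.224): np.int64(33), np.float64(0.228): np.int64(33), np
[... 571 characters left out ...]
: np.int64(42), np.float64(0.304): np.int64(33), np.float64(0.308): np.int64(44), np.float64(0.312): np.int64(10), np.float64(0.316): np.int64(0), np.float64(0.32): np.int64(0), np.float64(0.324): np.int64(0), np.float64(0.328): np.int64(0), np.float64(0.332): np.int64(0), np.float64(0.336): np.int64(0)}
block y 0.16898434172406207 0.32514387763218644
rail y hist (array([  0, 336, 290,  71,  19,  20,  97, 135,  22,  26,  17,  24,  28,
        20,  21,  21, 110, 124,  18,  20,  31, 241, 223,  22]), array([0.15 , 0.158, 0.166, 0.174, 0.182, 0.19 , 0.198, 0.206, 0.214,
       0.222, 0.23 , 0.238, 0.246, 0.254, 0.262, 0.27 , 0.278, 0.286,
       0.294, 0.302, 0.31 , 0.318, 0.326, 0.334, 0.342]))
```

Run:
```python
from h import *
y0=.2465
bot.move_ptp([.537,y0,.12],down(-89.5))
bot.move_straight([.537,y0,.042],v=.1); bot.wait(.3)
F0=np.array(bot.get_wrist_force()); print('F0',F0)
print(bot.move_straight([.537,y0,.0285],v=.03,max_force=2.5)); t=np.array(bot.get_tool_pos()); print(t,np.array(bot.get_wrist_force())-F0)
z=t[2]-.0003
for x in [.565,.572,.575,.578,.581,.584]:
    bot.move_straight([x,y0+(x-.58)*.007,z],v=.025); bot.wait(.15)
    print(x,np.array(bot.get_tool_pos()).round(4),(np.array(bot.get_wrist_force())-F0).round(2),np.array(bot.get_torque()).round(2))
print(bot.get_clock(),bot.get_finger_gap())
np.save('F0.npy',F0)
p,d,P=look('w5')
```

```text
F0 [ 0.58163861 -0.0942474  -1.23932768]
True
[0.53689746 0.24641555 0.02993703] [-2.21180339  0.03002768  6.94069873]
0.565 [0.5646 0.2463 0.0299] [-4.92  0.34 10.15] [0.08 1.64 0.  ]
0.572 [0.572  0.2464 0.0299] [-2.4  -0.26  8.42] [-0.05  0.97 -0.  ]
0.575 [0.5749 0.2464 0.0299] [-2.89 -0.15  8.79] [-0.06  1.05  0.01]
0.578 [0.5777 0.2464 0.03  ] [-4.35 -1.2   8.44] [-0.07  1.33 -0.03]
0.581 [0.5802 0.2463 0.03  ] [-7.93  0.41 10.29] [ 0.15  2.2  -0.08]
0.584 [0.5826 0.2463 0.03  ] [-9.97  0.42 12.36] [ 0.37  3.07 -0.13]
25.3833 0.017926290349410852
```

View pics/w5.png

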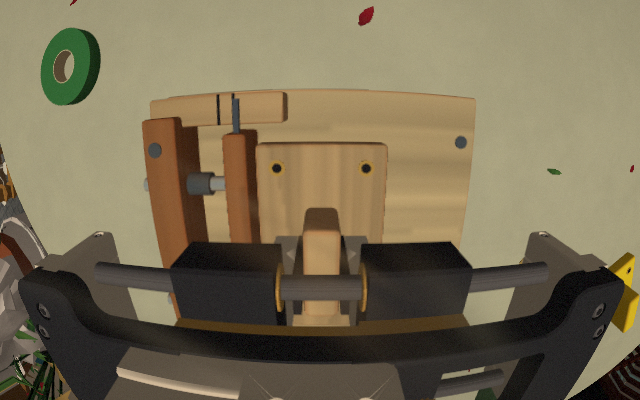

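Run:
```python
from h import *
F0=np.load('F0.npy'); z=.0300
bot.move_straight([.584,.2465,z+.0003],v=.02)
print((np.array(bot.get_wrist_force())-F0).round(2))
for x in [.587,.589]:
    bot.move_straight([x,.2465,z+.0003],v=.02); bot.wait(.3)
    print(x,np.array(bot.get_tool_pos()).round(4),(np.array(bot.get_wrist_force())-F0).round(2),np.array(bot.get_tool_rot()).round(2))
p,d,P=look('w6'); np.save('w6P.npy',P); np.save('w6d.npy',d)
a=cv2.resize(p[80:260,140:400],None,fx=3,fy=3,interpolation=cv2.INTER_CUBIC); save('w6c',a[:, :])
k=P[(d>0)&(P[...,2]>.043)&(P[...,2]<.049)&(P[...,0]>.59)&(P[...,0]<.72)&(P[...,1]>.17)&(P[...,1]<.33)]
f=k[k[:,0]<.645];b=k[k[:,0]>=.645]
print('fence mid',np.median(f[:,0]),'block',rect(b),b[:,0].min(),f[:,0].min(),f[:,0].max(),rect(f),bot.get_clock())
p,d=eyes.snapshot('scene'); save('s2',cv2.resize(p[150:270,330:450],None,fx=5,fy=5,interpolation=cv2.INTER_CUBIC))
```

```text
[-8.93  1.62  8.05]
0.587 [0.5854 0.2463 0.03  ] [-8.92  1.25  8.73] [ 1.798e+02 -8.000e-02 -8.953e+01]
0.589 [0.587  0.2463 0.0301] [-11.87   2.01  10.06] [ 1.7977e+02 -9.0000e-02 -8.9530e+01]
fence mid 0.6267238761579631 block (array([664.2, 211.4]), array([21.2, 82.7]), 0.1, 4433) 0.6536524914603902 0.5903332046409895 0.6339943864600637 (array([612.1, 210.5]), array([43.5, 64.1]), 0.3, 2684) 26.8833
```

View pics/w6c.png

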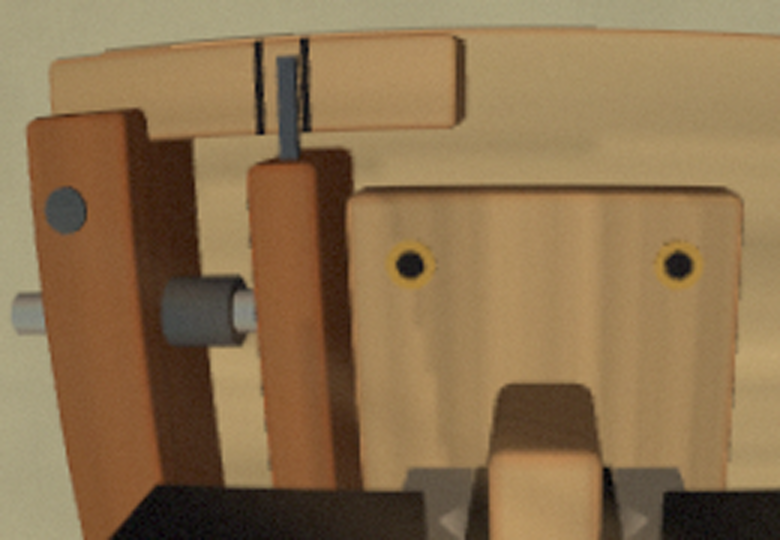

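View pics/s2.png

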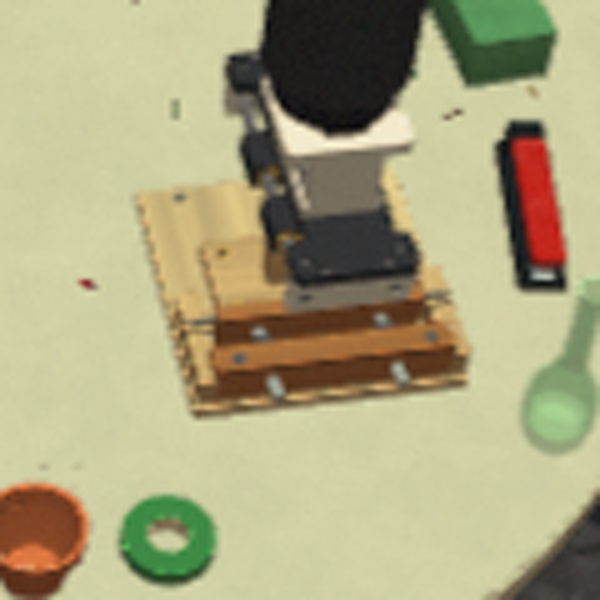

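Run:
```python
from h import *
F0=np.load('F0.npy')
bot.move_straight([.591,.2465,.0304],v=.015); bot.wait(1)
def m(nm=None):
    t=np.array(bot.get_tool_pos())
    p,d,P=look()
    k=P[(d>0)&(P[...,2]>.043)&(P[...,2]<.049)&(P[...,0]>.612)&(P[...,0]<.645)&(P[...,1]>.18)&(P[...,1]<.22)]
    print(t.round(4),(np.array(bot.get_wrist_force())-F0).round(2),'slide',k[:,0].max()-.6236,np.median(k[:,0])-.6164,rect(k),bot.get_finger_gap(),bot.get_clock())
    h=near(d,P,t[:2],.08,.021,.0305); h=h[h[:,0]<t[0]+.042]
    print('foot z at x ends',[np.median(h[(h[:,0]>t[0]+a)&(h[:,0]<t[0]+b),2]).round(4) for a,b in((-.035,-.015),(.015,.034))],'ymin',np.percentile(h[:,1],1), 'fence ymin',k[:,1].min())
    h2=near(d,P,(.565,-.2295),.06,.012,.06)
    return p,P,d
m(); bot.wait(1); p,P,d=m()
k=P[(d>0)&(P[...,2]>.043)&(P[...,2]<.049)&(P[...,0]>.612)&(P[...,0]<.645)&(P[...,1]<.22)]; print('fence ymin',k[:,1].min())
save('w7',cv2.resize(p[80:260,140:400],None,fx=3,fy=3,interpolation=cv2.INTER_CUBIC))
p,d=eyes.snapshot('top'); W=cloud('top',d); k=near(d,W,(.566,-.228),.055,.014,.06); print('short',rect(k),np.median(k[:,2]))
```

```text
[0.5886 0.2463 0.0301] [-12.41   2.36  10.8 ] slide 0.01211327090897052 0.01231438047341249 (array([629.3, 200. ]), array([12.7, 39.9]), 0.3, 1859) 0.017482298752991943 28.2667
foot z at x ends [np.float64(0.0259), np.float64(0.0257)] ymin 0.18618452188832393 fence ymin 0.18002749156396736
[0.5886 0.2463 0.0301] [-12.37   2.15  11.2 ] slide 0.012004510173322713 0.012351166784760115 (array([629.2, 200. ]), array([12.5, 40.1]), 0.6, 1848) 0.017749662737996608 29.3167
foot z at x ends [np.float64(0.0259), np.float64(0.0257)] ymin 0.18614899801760837 fence ymin 0.18001712299414135
fence ymin 0.1785803082789171
short (array([ 566.1, -227.2]), array([79.8, 73. ]), 76.6, 675) 0.02137975522735447
```

View pics/w7.png

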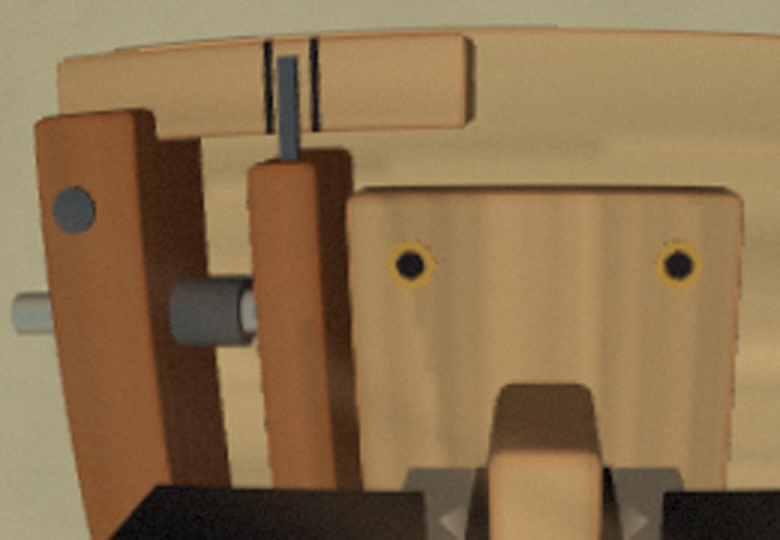

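```bash
python3 -c "
from h import *
ticket.hand_in(); print(bot.get_clock())"
```

```text
the job is handed in; nothing more can be done
the job is handed in; nothing more can be done
```

The job is handed in, at about 29 s on the robot's clock. The short handle is in the tray, and the long one is on the jig, still gripped and pressed against the fence.

- **Short handle:** I set it down in the tray and let it go. A last look with the top camera shows it centred, square to the tray and flat on its foot, with the foot top about 20 mm above the table.
- **Long handle, position:** It lies flat on the bed, with both ends of the foot top at about 26 mm. It is centred along the fence to about 1 mm and square to it within about half a degree.
- **Fence:** The measured slide is 12.0–12.3 mm. The one pointer that can be seen stands between its two marks. The readings did not change over a 1 s hold, and the fence was never pushed further than this.
- **Force:** The wrist reads about 12 N against the fence instead of the spring's 7 N. I put the difference down to bed friction, because the tool is also pressing down with about 11 N.
- **Not fully checked:** The second pointer was hidden by the gripper, and the cameras differed by a few millimetres at first. I used the wrist camera's close-up measurements and checked them against the grasps.

I did not touch the pot, tape roll, glue bottle or the purple and yellow look-alikes.

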